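Pack and lock the two-tier soap carrier

TASK

Pack the soap carrier for the counter: lift the catch's grip over its bump and slide the catch fully open, lay every loose soap bar flat in a compartment of its own in the lower tray, and then lower the upper tray onto it by its handle so that all four corner lugs drop fully into the sockets. Finally lock the carrier by lifting the grip over the bump again, sliding the catch fully home over the tray's tab and letting the grip drop. Leave the other goods standing where they are.

Things in the scene. Friction and masses are not known exactly. Their poses are not given: they have to be found in the camera images.
- lower_tray: fixed lower tray of pale wood. Origin: centre of its underside. Inside 156 (x) by 200 mm (y), floor at z = 6 mm; walls and ribs to z = 14 mm. A 16 mm rib along y and an 8 mm rib along x make four compartments of 70 (x) by 96 mm (y), centred at x = +-43, y = +-52 mm, each for one soap, long side along y. The catch's track block: y = -150 to -222, x = +-22, up to z = 73 mm
- seat (a point): point of the lower tray 52 mm above its origin, level with the post tops (axes as lower_tray): the upper tray's origin comes here when seated. Four square posts, 26 mm wide, 52 mm high, stand at x = +-94, y = +-92 mm, each with an 18 mm square socket 16 mm deep in its top
- catch (a joint): travel of the locking bar, m: 0 = fully home (tongue over the upper tray's tab), 0.040 = fully open; grows towards -y of lower_tray. Friction about 1 N, stays where left. A bump in the track: with the grip down the bar moves only between 0 and 0.003, or 0.021 and 0.040. With the bar home the upper tray cannot be seated
- catch_grip (a joint): how far the grip is raised, m: 0 = down, 0.016 = upper stop. Above 0.010 its foot clears the bump. Spring and weight pull it down with about 2 to 3 N
- grip_mid (a point): middle of the catch's upright dark steel grip plate: 12 thick (x), 26 long (y), 36 mm high (18 below to 18 above this point), under a cap 18 x 30 mm whose top is 22 mm above this point. Axes as lower_tray; pinch along x from above. Grip down: 89 mm above the table; at catch = 0: x = 0, y = -165 mm in lower_tray. Moves with bar and grip
- upper_tray: loose upper tray of pale wood, 208 mm square, walls to 26 mm above its origin (centre of the floor's underside, z up), 0.3 to 0.55 kg. Four tapered round lugs, 13 mm across, reach 14 mm below it at x = +-94, y = +-92 mm; it stands on them. Steel tabs stick out 14 mm on its +y and -y sides. Goes on either way round (half turn), its y along the lower tray's y
- tray_handle (a point): centre of the upper tray's handle bar, 70 mm above the tray's origin: 14 mm square (y and z), 130 mm along the tray's x axis, on two uprights at x = +-60 mm. Axes as upper_tray
- soap_0: moulded soap bar with rounded corners, 60 mm wide (own x), 85 mm long (own y), 28 mm high, about 0.1 kg; origin at the centre of its underside, lying flat with z up (either face may end up uppermost); may be absent
- soap_1: moulded soap bar with rounded corners, 60 mm wide (own x), 85 mm long (own y), 28 mm high, about 0.1 kg; origin at the centre of its underside, lying flat with z up (either face may end up uppermost); may be absent
- soap_2: moulded soap bar with rounded corners, 60 mm wide (own x), 85 mm long (own y), 28 mm high, about 0.1 kg; origin at the centre of its underside, lying flat with z up (either face may end up uppermost); may be absent
- soap_3: moulded soap bar with rounded corners, 60 mm wide (own x), 85 mm long (own y), 28 mm high, about 0.1 kg; origin at the centre of its underside, lying flat with z up (either face may end up uppermost); may be absent
- candle_jar_2: bystander: candle jar with a wooden lid, 68 mm across, 93 mm high, origin at the centre of its underside
- shelf_house_0: bystander: house ornament, 75 x 92 x 121 mm, origin at the centre of its underside
- ribbon_spool: bystander: ribbon spool lying flat, 73 x 66 x 24 mm, origin under its middle

How it is judged (in metres and radians):
On the way, in this order (a step that is already met when the one before it is completed fails the run):
1. the catch is slid open past its bump (value of joint catch above 0.03 m), for 0.2 s.
2. with the catch open, every soap lies in its compartment and the upper tray is seated on the lower one (x of soap_0 in the frame of lower_tray between -0.055 and 0.055 m and y of soap_0 in the frame of lower_tray between -0.065 and 0.065 m and ((z of soap_0 in the frame of lower_tray below 0.01 m and angle between soap_0's own z axis and vertical below 0.12 rad) or (z of soap_0 in the frame of lower_tray below 0.038 m and angle between soap_0's own z axis and vertical above 3.02 rad)) and x of soap_1 in the frame of lower_tray between -0.055 and 0.055 m and y of soap_1 in the frame of lower_tray between -0.065 and 0.065 m and ((z of soap_1 in the frame of lower_tray below 0.01 m and angle between soap_1's own z axis and vertical below 0.12 rad) or (z of soap_1 in the frame of lower_tray below 0.038 m and angle between soap_1's own z axis and vertical above 3.02 rad)) and x of soap_2 in the frame of lower_tray between -0.055 and 0.055 m and y of soap_2 in the frame of lower_tray between -0.065 and 0.065 m and ((z of soap_2 in the frame of lower_tray below 0.01 m and angle between soap_2's own z axis and vertical below 0.12 rad) or (z of soap_2 in the frame of lower_tray below 0.038 m and angle between soap_2's own z axis and vertical above 3.02 rad)) and x of soap_3 in the frame of lower_tray between -0.055 and 0.055 m and y of soap_3 in the frame of lower_tray between -0.065 and 0.065 m and ((z of soap_3 in the frame of lower_tray below 0.01 m and angle between soap_3's own z axis and vertical below 0.12 rad) or (z of soap_3 in the frame of lower_tray below 0.038 m and angle between soap_3's own z axis and vertical above 3.02 rad)) and horizontal distance between upper_tray and seat below 0.006 m and z of upper_tray in the frame of seat between -0.003 and 0.003 m and angle between upper_tray's own z axis and vertical below 0.03 rad and angle between the x axis of upper_tray and the x axis of lower_tray, either way round below 0.06 rad and value of joint catch above 0.02 m), for 0.3 s.
At the end, for the whole second after the job is handed in: soaps flat (0.12 rad, either face up) on the lower tray's floor, one per compartment; upper tray within 6 mm sideways and 3 mm in height of the seat, level to 0.03 rad, turned to 0.06 rad (or half a turn), at rest; catch below 0.006, its grip below 0.003 (x of soap_0 in the frame of lower_tray between -0.055 and 0.055 m and y of soap_0 in the frame of lower_tray between -0.065 and 0.065 m and ((z of soap_0 in the frame of lower_tray below 0.01 m and angle between soap_0's own z axis and vertical below 0.12 rad) or (z of soap_0 in the frame of lower_tray below 0.038 m and angle between soap_0's own z axis and vertical above 3.02 rad)) and x of soap_1 in the frame of lower_tray between -0.055 and 0.055 m and y of soap_1 in the frame of lower_tray between -0.065 and 0.065 m and ((z of soap_1 in the frame of lower_tray below 0.01 m and angle between soap_1's own z axis and vertical below 0.12 rad) or (z of soap_1 in the frame of lower_tray below 0.038 m and angle between soap_1's own z axis and vertical above 3.02 rad)) and x of soap_2 in the frame of lower_tray between -0.055 and 0.055 m and y of soap_2 in the frame of lower_tray between -0.065 and 0.065 m and ((z of soap_2 in the frame of lower_tray below 0.01 m and angle between soap_2's own z axis and vertical below 0.12 rad) or (z of soap_2 in the frame of lower_tray below 0.038 m and angle between soap_2's own z axis and vertical above 3.02 rad)) and x of soap_3 in the frame of lower_tray between -0.055 and 0.055 m and y of soap_3 in the frame of lower_tray between -0.065 and 0.065 m and ((z of soap_3 in the frame of lower_tray below 0.01 m and angle between soap_3's own z axis and vertical below 0.12 rad) or (z of soap_3 in the frame of lower_tray below 0.038 m and angle between soap_3's own z axis and vertical above 3.02 rad)) and horizontal distance between upper_tray and seat below 0.006 m and z of upper_tray in the frame of seat between -0.003 and 0.003 m and angle between upper_tray's own z axis and vertical below 0.03 rad and angle between the x axis of upper_tray and the x axis of lower_tray, either way round below 0.06 rad and value of joint catch below 0.006 m and value of joint catch_grip below 0.003 m and linear speed of upper_tray below 0.02 m/s); the robot touches nothing.
It fails at once if a bystander (candle jar, house ornament or ribbon spool) is pushed more than 50 mm or tipped over (distance of any of candle_jar_2, shelf_house_0, ribbon_spool from where it was at the start of the episode above 0.05 m or angle between any of candle_jar_2, shelf_house_0, ribbon_spool's own z axis and vertical above 0.6 rad).
Of soap_0, soap_1, soap_2, soap_3 only 3 to 4 are there at a start; the rules pass over those that are not, and their reading is None.
At some moment in a run one of soap_0, soap_1, soap_2, soap_3, upper_tray may be knocked a few centimetres aside while the robot is not near it.
Once in a run the grip may slacken for a moment while it holds something.
It also fails if it takes over 192 s, if anything falls off the work surface, if the arm or the gripper's body presses on something with over 40 N, if the wrist force passes 120 N, or if a joint passes its speed limit or range.

ROBOT

A 6-joint arm with a two-finger parallel gripper is mounted at the origin on a cart in front of the work surface, level with it; the furniture and walls round the work are solid. World frame = base frame: x ahead of the robot, y to its left, z up, the work surface at z = 0. Lengths are in mm, angles in degrees, forces in N, time in s.
With the tool pointing down it reaches from about 350 to 850 mm from the base axis. Payload 8.1 kg.
Tool frame: the origin (TCP) lies midway between the tips of the shut fingers; the grasp point (between the pads) lies 19 mm behind it; z points along the fingers, y is the line along which they close (so a half turn about z gives the same grasp; the last joint's range is limited). The gripper opens to 85 mm and grips with 20 to 120 N. Pads are 22 mm wide; open, the fingers measure 114 mm over their backs; the gripper's body (76 mm by 85 mm) begins 54 mm behind the grasp point. The pads swing forward as they close: fully open they stand 13 mm farther back than shut.
Start: joints at [-4.893, 7.471, 85.268, -0, 87.261, -4.893], TCP at [600.004, 0.022, 231.292] pointing down, gripper open.
Joint ranges: [-169.43, 169.43], [-51.17, 129.36], [1.28, 143.12], [-76.62, 256.62], [0, 156.53], [-152.29, 152.29]. Speed limits (degrees/s): [136.94, 136.94, 159.86, 180, 180, 180].

INTERFACE

Orientations are given as [roll, pitch, yaw] about the fixed x, y, z axes, in that order (R = Rz(yaw) Ry(pitch) Rx(roll)).
In Python, from bench import sense, snapshot, order, finder gives the robot as it stands.
- The arm moves only by the tool send_rows, never from a script. Its argument "steps" is a list of rows, each a list of 2 entries, a list of its own where there are three numbers: the shift along the world's x, y, z in units of 30 mm (1.0 is 30 mm), then the turn, a rotation vector about the world's x, y, z in rad. In form: [[[dx, dy, dz], [wx, wy, wz]], ...]. A call has 1 to 10 rows; each row is the pose to reach, as a shift and turn from the pose commanded when the call began; what a row does not reach only later rows make up. A row lasts 1/8 s, in which the tool goes at most 62.5 mm and 10.7 degrees, less where a joint would pass 70% of its speed; a pose out of reach is approached as far as the arm can. A call with a gripper value outside its range is refused whole. "fingers" is the closure, from 0 (fully open) to 1 (shut), set as the call begins (left out, the last holds). The fingers move at their own pace and stop on an object; "squeeze" is the grip in N (left out, the last holds). Time passes only in rows, so rows that repeat a pose let the fingers close. It gives the time, the measured TCP pose, the force, the opening and the grip force at its end, in the units of the state.
- sense(): the state, without advancing time (a new reading comes with each control period).
- snapshot(name): name is "scene" or "side" or "wrist"; returns a dict with "img" (420x560x3 uint8, red, green, blue), "K" (3x3 intrinsics, pixels), "pose" (4x4, takes a point from camera to world coordinates). Camera axes: x right, y up, looking along -z (the intrinsics and any distortion apply to the point x, -y, -z); pixel columns grow to the right and rows downward; lengths in mm; the calibration is good to about 2 mm. A picture is of the moment at which its call begins. There is no depth.
- order.hand_in(): hands the job in; it is judged then, once.
Trained networks look in the newest picture that a camera, given by its name, has taken for a name from the list of things; names that differ only in an ending like _2 or _b are one class to them, and where a whole thing is asked for, a point or a joint stands for the part that bears it (a point fixed in the world has none). Each returns a list of dicts, best first, with "confidence" (0 to 1); they miss things now and then, are a little off and sometimes report something else, mostly with a low value. They report only what shows in the picture. A call takes as long as a camera call.
- finder.find_in(label, camera): "box" ([left, top, width, height] as shares, 0 to 1, of the picture: columns of its width, rows of its height, round what is visible of it).
- finder.trace(label, camera): "mask" (420x560 bool, what is visible of it) and "box" ([left, top, width, height] as shares, 0 to 1, of the picture: columns of its width, rows of its height, round what is visible of it).
- finder.pinpoint(label, camera): "at" ([column, row] as shares, 0 to 1, of the picture: columns of its width, rows of its height: a listed point, or the origin of a listed thing).
The state is a dict: "time": time; "joint_pos": joint angles; "qd": joint speeds; "joint_efforts": joint torques, N m; "tool_pos": TCP position; "tcp_rot": TCP orientation; "ft_force": force on the tool from outside, world axes, zero at the start; "wrist_torque": the same for the moment, N m; "finger_gap": finger opening in mm; "grip_force": force on a finger pad.
Only numpy, scipy, OpenCV 4.12 (cv2) and the standard library are available. Lean on these libraries where they do the work, as an engineer would, in place of code of your own. Each camera call takes 0.05 s, during which the arm holds its last target. There are 200 camera calls.

## Working session

There is one attempt and no reset: what is moved stays moved. The work goes in short steps, Python scripts to look and compute and a tool call to move; the robot and the scene stay as the last step left them, time stands still between calls to the robot, and variables do not carry over. Pictures are saved under pics/ and viewed, at most 14 in all, crops included, and the job is handed in when it is done.

Besides the shell and the picture viewer there is one more tool, called after "Emit:" in YAML: its name, and indented under it one key for each argument. send_rows: Moves the arm, as the interface text tells. Its arguments: {"type":"object","properties":{"steps":{"type":"array"},"fingers":{"type":"number"},"squeeze":{"type":"number"}},"required":["steps"]}

```bash
mkdir -p pics; ls; cat > h.py <<'E'
import numpy as np, cv2
from bench import sense, snapshot, order, finder
def save(s,n): cv2.imwrite(f'pics/{n}.png', s['img'][:,:,::-1])
def ray(s,uv,z):
    K=s['K'];P=np.array(s['pose']);d=np.linalg.inv(K)@[uv[0],uv[1],1]
    d=P[:3,:3]@np.array([d[0],-d[1],-d[2]]);o=P[:3,3]
    return o+d*(z-o[2])/d[2]
def proj(s,p):
    P=np.array(s['pose']);c=P[:3,:3].T@(np.array(p)-P[:3,3]);c=s['K']@np.array([c[0],-c[1],-c[2]]);return c[:2]/c[2]
def rect(s,mask,z):
    c=max(cv2.findContours(mask.astype(np.uint8),0,2)[0],key=cv2.contourArea)[:,0]
    w=np.array([ray(s,p,z)[:2] for p in c],np.float32)
    return cv2.minAreaRect(w)
E
python3 - <<'E'
from h import *
print(sense())
for c in ['scene','side','wrist']:
    s=snapshot(c);save(s,c+'0');print(c,np.round(s['pose'],2).tolist(),s['K'].tolist(),[k for k in s])
    for n,z in [('lower_tray',0),('seat',52),('grip_mid',89),('upper_tray',14),('tray_handle',84),('soap_0',0),('candle_jar_2',0),('shelf_house_0',0),('ribbon_spool',0)]:
        for r in finder.pinpoint(n,c)[:5]:
            uv=np.array(r['at'])*[560,420];print(n,round(r['confidence'],2),uv.round(),ray(s,uv,z).round()[:2])
E
```

```text
pics
{'time': 0.0, 'joint_pos': array([-4.89148128e+00,  7.51446666e+00,  8.53274088e+01,  2.27957446e-03,
        8.72590138e+01, -4.89176472e+00]), 'qd': array([-0.04326326, -0.01897374, -0.01103107, -0.16700918, -0.00893229,
        0.11402321]), 'joint_efforts': array([-1.90700346e-03, -5.69404185e+01, -5.00557995e+01, -2.19391650e-04,
        1.44415747e-02,  7.24149572e-05]), 'tool_pos': array([5.99484203e+02, 9.75625404e-02, 2.30269013e+02]), 'tcp_rot': array([-1.79899672e+02, -1.08716775e-02,  9.00001629e+01]), 'ft_force': array([-0.20449216,  0.56071123,  0.14147127]), 'wrist_torque': array([0.02065798, 0.00311923, 0.05250556]), 'grip_force': 0.0, 'finger_gap': 85.15956990349072}
scene [[-0.85, 0.38, -0.37, 23.23], [-0.53, -0.63, 0.57, 899.44], [-0.02, 0.68, 0.73, 1219.51], [0.0, 0.0, 0.0, 1.0]] [[546.7378192966837, 0.0, 276.3691914268492], [0.0, 546.7378192966837, 209.70364413549845], [0.0, 0.0, 1.0]] ['img', 'K', 'pose']
lower_tray 0.57 [301. 245.] [506.  36.]
seat 0.97 [303. 237.] [497.  43.]
grip_mid 0.43 [327. 190.] [ 510. -116.]
upper_tray 0.88 [354. 167.] [ 519. -323.
[... 1047 characters left out ...]
2. 375.]
candle_jar_2 0.89 [338. 234.] [761. -72.]
candle_jar_2 0.61 [194. 173.] [419. 390.]
shelf_house_0 0.93 [319. 194.] [784. 126.]
shelf_house_0 0.15 [337. 235.] [754. -75.]
ribbon_spool 0.79 [271. 165.] [686. 336.]
ribbon_spool 0.48 [227. 169.] [534. 372.]
wrist [[1.0, 0.0, -0.0, 599.26], [0.0, 0.95, 0.32, 81.26], [0.0, -0.32, 0.95, 374.36], [0.0, 0.0, 0.0, 1.0]] [[323.3138964997074, 0.0, 279.08265705127496], [0.0, 323.3138964997074, 205.3706477878847], [0.0, 0.0, 1.0]] ['img', 'K', 'pose']
lower_tray 0.64 [187. 133.] [495.  43.]
seat 0.62 [169. 143.] [491.  39.]
grip_mid 0.65 [190. 305.] [ 507. -123.]
candle_jar_2 0.64 [404. 228.] [756. -75.]
shelf_house_0 0.93 [452.  58.] [782. 121.]
```

View pics/scene0.png

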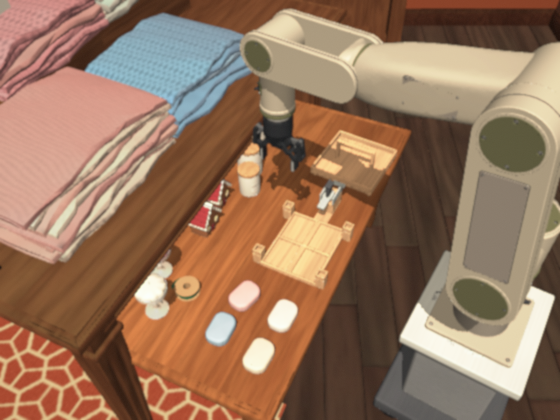

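View pics/side0.png

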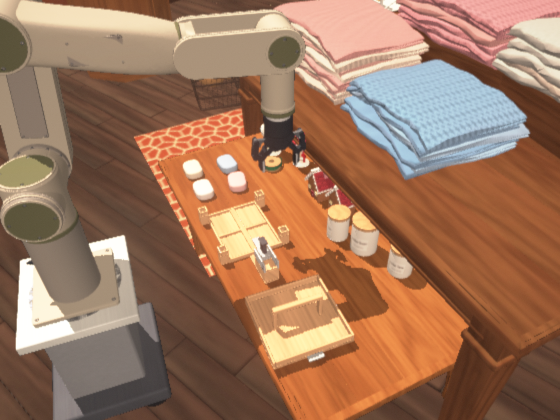

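View pics/wrist0.png

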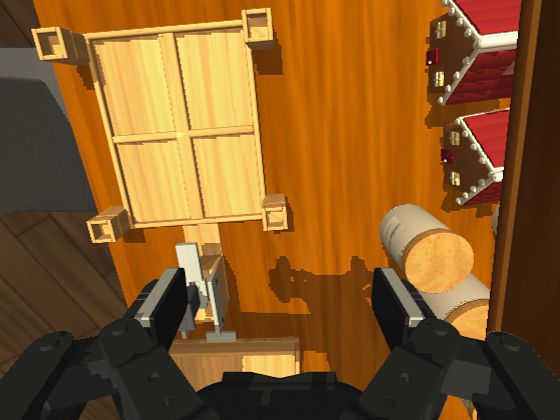

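```bash
python3 - <<'E'
from h import *
for c in ['scene','side','wrist']:
    s=snapshot(c)
    for n,z in [('lower_tray',33),('upper_tray',30),('soap_0',18),('grip_mid',89)]:
        for r in finder.trace(n,c)[:6]:
            m=r['mask']
            if m.sum()<30: continue
            q=rect(s,m,z);print(c,n,round(r['confidence'],2),[np.round(a,1) for a in q],m.sum())
E
```

```text
scene lower_tray 0.86 [array([501.8, -23.9]), array([229.6, 383.9]), np.float64(4.4)] 4974
scene lower_tray 0.5 [array([ 524. , -326.4]), array([216.9, 242. ]), np.float64(1.5)] 3263
scene upper_tray 0.86 [array([ 527.3, -329.4]), array([220.7, 250.3]), np.float64(0.8)] 3387
scene soap_0 0.88 [array([424.7, 270.8]), array([63.7, 95. ]), np.float64(4.2)] 729
scene soap_0 0.78 [array([542.7, 270.4]), array([92.4, 69.8]), np.float64(81.1)] 702
scene soap_0 0.76 [array([536.1, 382.4]), array([68.7, 92.3]), np.float64(8.0)] 788
scene soap_0 0.76 [array([415.8, 393.8]), array([64. , 90.2]), np.float64(3.8)] 822
scene soap_0 0.4 [array([788.4, 107.6]), array([ 77.4, 127.3]), np.float64(6.3)] 714
scene grip_mid 0.47 [array([ 511.2, -127.8]), array([16.8, 59.3]), np.float64(21.4)] 76
side lower_tray 0.87 [array([500.4, -18. ]), array([232.3, 374.3]), np.float64(5.3)] 4178
side upper_tray 0.98 [array([ 524.9, -341.4]), array([216.4, 237.6]), np.float64(1.5)] 6571
side soap_0 0.91 [array([540.9, 264. ]), array([111.3,  60.7]), np.float64(74.7)] 335
side soap_0 0.89 [array([422.6, 266.6]), array([ 63.5, 111.4]), np.float64(4.2)] 354
side soap_0 0.64 [array([535.6, 377.7]), array([ 71.1, 112.7]), np.float64(1.4)] 322
side soap_0 0.57 [array([414.1, 386. ]), array([ 60.7, 108.5]), np.float64(4.1)] 282
side grip_mid 0.44 [array([410.3, 174.5]), array([ 59.1, 102.2]), np.float64(4.2)] 351
wrist lower_tray 0.57 [array([493.6, -30.4]), array([227.8, 366.5]), np.float64(4.6)] 40017
wrist upper_tray 0.92 [array([ 541.8, -245.9]), array([173.3,  93.4]), np.float64(11.1)] 5139
wrist upper_tray 0.33 [array([785.8, 122.7]), array([86.6, 94.7]), np.float64(6.0)] 8572
wrist grip_mid 0.65 [array([ 507.8, -128.3]), array([61.4, 17.5]), np.float64(74.3)] 586
```

Four soaps, at +y in a 2×2 block near (424,270), (542,268), (536,380) and (415,392). The lower tray is near (494,40) with yaw ≈4.5°, the catch is at about (507,-126), and the upper tray is at about (522,-332). I'll look at the catch from near.

Emit:
send_rows:
  steps:
    - [[-0.8,-1.0,0],[0,0,0.02]]
    - [[-1.6,-2.1,0],[0,0,0.04]]
    - [[-2.4,-3.2,0],[0,0,0.06]]
    - [[-3.1,-4.2,0],[0,0,0.08]]
    - [[-3.1,-4.2,0],[0,0,0.08]]
    - [[-3.1,-4.2,0],[0,0,0.08]]
    - [[-3.1,-4.2,0],[0,0,0.08]]
  fingers: 0

```text
time: 3.12
tool_pos: [507.5, -125.2, 231.3]
tcp_rot: [180.0, -0.0, 94.6]
ft_force: [-0.5, -0.5, -1.2]
finger_gap: 85.4
grip_force: 0.0
```

```bash
python3 - <<'E'
from h import *
st=sense();print(st['tool_pos'],st['tcp_rot'])
s=snapshot('wrist');save(s,'w1');print(np.round(s['pose'],2).tolist())
for n,z in [('lower_tray',0),('seat',52),('grip_mid',89),('upper_tray',14),('tray_handle',84)]:
    for r in finder.pinpoint(n,'wrist')[:3]:
        uv=np.array(r['at'])*[560,420];print(n,round(r['confidence'],2),uv.round(),ray(s,uv,z).round(1)[:2])
E
```

```text
[ 507.52347047 -125.17748271  231.28634411] [ 1.79990359e+02 -1.27884456e-02  9.46376652e+01]
[[1.0, -0.08, -0.03, 500.14], [0.08, 0.95, 0.32, -44.24], [0.0, -0.32, 0.95, 374.36], [0.0, 0.0, 0.0, 1.0]]
lower_tray 0.94 [279.   8.] [493.1  40.9]
grip_mid 0.83 [280. 188.] [ 508.  -122.3]
upper_tray 0.63 [279. 325.] [ 524.3 -332.3]
tray_handle 0.83 [280. 371.] [ 525.8 -339.6]
```

View pics/w1.png

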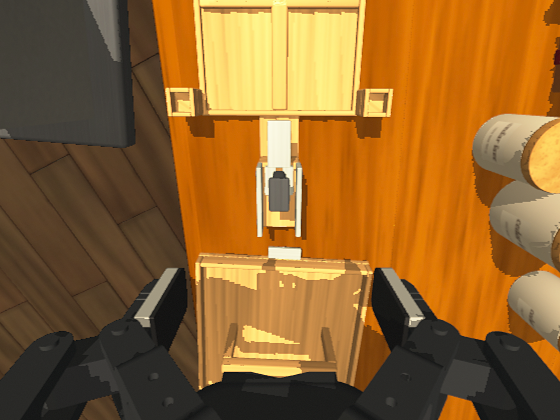

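The cap is at px (279,185), the posts at px (182,101) and (376,101), and the rails lie either side of the grip. Everything lines up with the tool.

```bash
python3 - <<'E'
from h import *
s=snapshot('wrist');im=s['img']
for uv,z in [((182,101),52),((375.5,101),52),((279,177),111),((269,177),111),((289,177),111)]: print(uv,ray(s,uv,z).round(1))
cv2.imwrite('pics/c1.png',cv2.resize(im[75:245,150:410,::-1],None,fx=3,fy=3,interpolation=cv2.INTER_CUBIC))
import math
for yaw in (4,4.6,5):
    t=math.radians(yaw);c=lambda x,y:np.array([493.5+math.cos(t)*x-math.sin(t)*y,41+math.sin(t)*x+math.cos(t)*y])
    print(yaw,[proj(s,[*c(x,y),z]).round() for x,y,z in [(-94,-92,52),(94,-92,52),(-9,-150,111),(9,-150,111),(9,-180,111),(-9,-180,111)]])
E
```

```text
(182, 101) [408.6 -55.5  52. ]
(375.5, 101) [591.6 -40.7  52. ]
(279, 177) [ 505.1 -107.6  111. ]
(269, 177) [ 496.8 -108.2  111. ]
(289, 177) [ 513.4 -106.9  111. ]
4 [array([179., 103.]), array([377., 105.]), array([267., 178.]), array([288., 178.]), array([288., 212.]), array([267., 212.])]
4.6 [array([181., 104.]), array([378., 104.]), array([269., 178.]), array([290., 178.]), array([290., 212.]), array([269., 212.])]
5 [array([181., 105.]), array([379., 103.]), array([270., 178.]), array([291., 178.]), array([291., 212.]), array([270., 212.])]
```

View pics/c1.png

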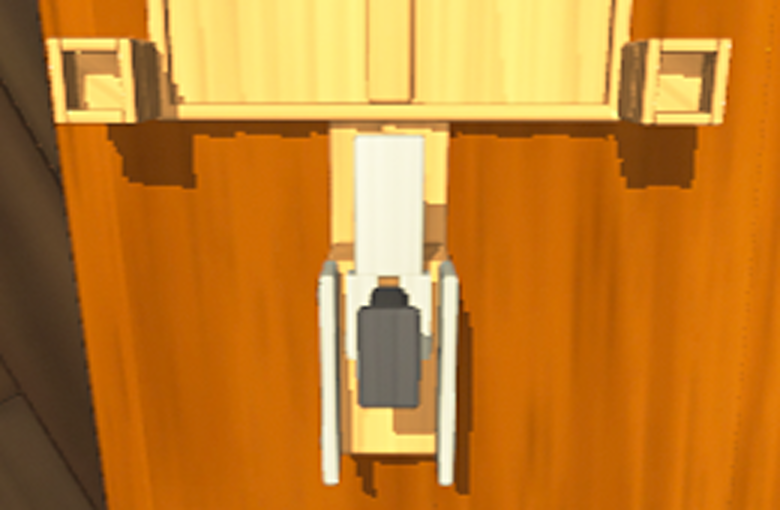

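Emit:
send_rows:
  steps:
    - [[0,0.1,-1.5],[0,0,0]]
    - [[0,0.1,-3],[0,0,0]]
    - [[0,0.1,-4.5],[0,0,0]]
    - [[0,0.1,-5.05],[0,0,0]]
    - [[0,0.1,-5.05],[0,0,0]]
    - [[0,0.1,-5.05],[0,0,0]]

```text
time: 4.22
tool_pos: [508.6, -123.5, 82.0]
tcp_rot: [179.8, 0.1, 94.6]
ft_force: [0.6, -0.7, 0.7]
finger_gap: 85.5
grip_force: 0.0
```

Emit:
send_rows:
  steps:
    - [[0,0,0],[0,0,0]]
    - [[0,0,0],[0,0,0]]
    - [[0,0,0],[0,0,0]]
    - [[0,0,0],[0,0,0]]
    - [[0,0,0],[0,0,0]]
    - [[0,0,0],[0,0,0]]
    - [[0,0,0],[0,0,0]]
    - [[0,0,0],[0,0,0]]
    - [[0,0,0],[0,0,0]]
    - [[0,0,0],[0,0,0]]
  fingers: 1
  squeeze: 40

```text
time: 5.48
tool_pos: [507.1, -123.0, 80.0]
tcp_rot: [180.0, 0.0, 94.6]
ft_force: [-2.5, 0.6, 5.7]
finger_gap: 17.3
grip_force: 39.1
```

Emit:
send_rows:
  steps:
    - [[0,0,0.2],[0,0,0]]
    - [[0,0,0.45],[0,0,0]]
    - [[0,0,0.45],[0,0,0]]
    - [[0.03,-0.3,0.45],[0,0,0]]
    - [[0.05,-0.6,0.45],[0,0,0]]
    - [[0.07,-0.9,0.45],[0,0,0]]
    - [[0.1,-1.2,0.45],[0,0,0]]
    - [[0.11,-1.32,0.45],[0,0,0]]
    - [[0.11,-1.32,0.45],[0,0,0]]
    - [[0.11,-1.32,0.45],[0,0,0]]

```text
time: 6.72
tool_pos: [510.0, -161.9, 92.9]
tcp_rot: [-180.0, -0.1, 94.6]
ft_force: [-1.0, 4.4, -2.3]
finger_gap: 17.0
grip_force: 39.2
```

Emit:
send_rows:
  steps:
    - [[0,0,-0.2],[0,0,0]]
    - [[0,0,-0.43],[0,0,0]]
    - [[0,0,-0.43],[0,0,0]]
    - [[0,0,-0.43],[0,0,0]]

```text
time: 7.22
tool_pos: [510.0, -161.9, 80.1]
tcp_rot: [-180.0, -0.1, 94.6]
ft_force: [-1.3, 4.6, -1.5]
finger_gap: 17.3
grip_force: 39.4
```

Emit:
send_rows:
  steps:
    - [[0,0,0],[0,0,0]]
    - [[0,0,0],[0,0,0]]
    - [[0,0,0],[0,0,0]]
    - [[0,0,0.5],[0,0,0]]
    - [[0,0,1.5],[0,0,0]]
    - [[0,0,3],[0,0,0]]
    - [[0,1.3,4.5],[0,0,0]]
    - [[0,3,5.1],[0,0,0]]
    - [[0,3,5.1],[0,0,0]]
    - [[0,3,5.1],[0,0,0]]
  fingers: 0

```text
time: 8.48
tool_pos: [510.3, -72.8, 233.9]
tcp_rot: [180.0, 0.0, 94.6]
ft_force: [-0.4, 0.5, 0.2]
finger_gap: 85.5
grip_force: 0.0
```

```bash
python3 - <<'E'
from h import *
st=sense();print(st['tool_pos'],st['tcp_rot'],st['ft_force'])
s=snapshot('wrist')
for n,z in [('lower_tray',0),('seat',52),('grip_mid',89),('upper_tray',14),('tray_handle',84)]:
    for r in finder.pinpoint(n,'wrist')[:3]:
        uv=np.array(r['at'])*[560,420];print(n,round(r['confidence'],2),uv.round(),ray(s,uv,z).round(1)[:2])
cv2.imwrite('pics/w2.png',s['img'][:,:,::-1])
E
```

```text
[510.34929085 -72.77155016 233.91611108] [1.79966410e+02 4.13101934e-02 9.46330919e+01] [-0.37817059  0.51339874  0.21597473]
lower_tray 0.76 [268.  59.] [489.   45.4]
seat 0.57 [270.  58.] [492.7  41.8]
grip_mid 0.75 [270. 273.] [ 508. -160.]
grip_mid 0.18 [271.  66.] [494.7  32. ]
upper_tray 0.85 [278. 354.] [ 529.3 -331.3]
```

View pics/w2.png

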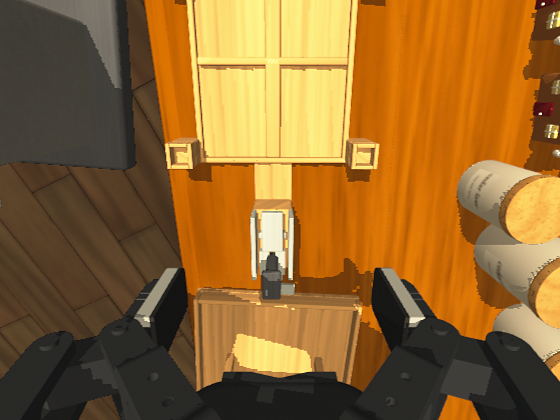

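The catch is fully open: the grip is at px (270,280), about 39 mm back. Next, a look over the soaps.

Emit:
send_rows:
  steps:
    - [[-0.2,1.7,0.5],[0,0,0]]
    - [[-0.4,3.5,1],[0,0,0]]
    - [[-0.6,5.3,1.5],[0,0,0]]
    - [[-0.8,7.1,2],[0,0,0]]
    - [[-1,8.9,2.2],[0,0,0]]
    - [[-1,10.5,2.2],[0,0,0]]
    - [[-1,11.5,2.2],[0,0,0]]
    - [[-1,11.5,2.2],[0,0,0]]
    - [[-1,11.5,2.2],[0,0,0]]
    - [[-1,11.5,2.2],[0,0,0]]

```text
time: 10.02
tool_pos: [480.6, 271.2, 299.4]
tcp_rot: [-180.0, 0.0, 94.5]
ft_force: [0.5, -0.2, 0.3]
finger_gap: 85.4
grip_force: 0.0
```

```bash
cat >> h.py <<'E'
def soaps(c='wrist',z=18,n=5):
    s=snapshot(c)
    for r in finder.trace('soap_0',c)[:n]:
        m=r['mask']
        if m.sum()<100: continue
        q=rect(s,m,z);print('soap',round(r['confidence'],2),[np.round(a,1) for a in q],np.round(r['box'],2))
    return s
E
python3 - <<'E'
from h import *
st=sense();print(st['tool_pos'],st['tcp_rot'])
s=soaps();save(s,'w3')
for r in finder.pinpoint('soap_0','wrist'): print(r['confidence'],ray(s,np.array(r['at'])*[560,420],0).round())
E
```

```text
[480.6020918  271.23880075 299.35119383] [-1.79993460e+02  1.72810333e-02  9.44929802e+01]
soap 0.94 [array([424.2, 269.2]), array([61.7, 88. ]), np.float64(3.7)] [0.38 0.3  0.09 0.16]
soap 0.85 [array([414.9, 395.2]), array([60.4, 85.5]), np.float64(3.3)] [0.37 0.03 0.09 0.19]
soap 0.82 [array([563.7, 350.8]), array([63.8, 86.7]), np.float64(7.1)] [0.58 0.17 0.09 0.17]
soap 0.63 [array([541. , 269.2]), array([87.5, 61.6]), np.float64(79.9)] [0.53 0.32 0.09 0.16]
0.92 [422. 268.   0.]
0.84 [541. 272.   0.]
0.78 [415. 396.   0.]
0.76 [565. 350.   0.]
```

View pics/w3.png

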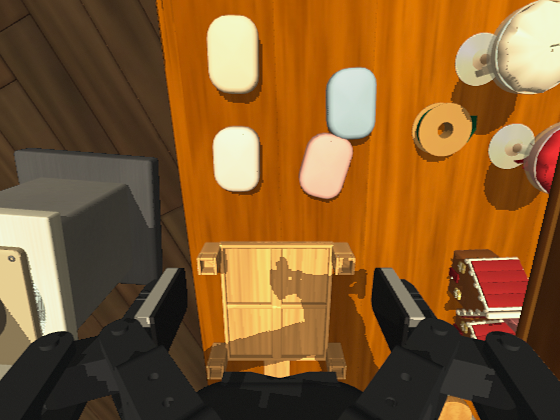

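Blue has already been knocked to (564,351) and lies near pink. All four soaps are found. I'll check the tray with the rib cross at px (276,304) and the posts, then take pink first.

```bash
python3 - <<'E'
from h import *
s=snapshot('wrist')
for uv,z in [((276,304),14),((208,258),52),((343,257),52)]: print(ray(s,uv,z).round(1))
import math
t=math.radians(4.7)
c=lambda x,y:np.array([493.4+math.cos(t)*x-math.sin(t)*y,42.5+math.sin(t)*x+math.cos(t)*y])
print([proj(s,[*c(x,y),z]).round(1) for x,y,z in [(0,0,14),(-94,92,52),(94,92,52)]])
cv2.imwrite('pics/c2.png',cv2.resize(s['img'][230:380,190:370,::-1],None,fx=4,fy=4,interpolation=cv2.INTER_CUBIC))
E
```

```text
[493.1  47.8  14. ]
[394.6 140.3  52. ]
[575.7 155.9  52. ]
[array([275.9, 306.9]), array([206.2, 266.9]), array([344.4, 266.4])]
```

View pics/c2.png

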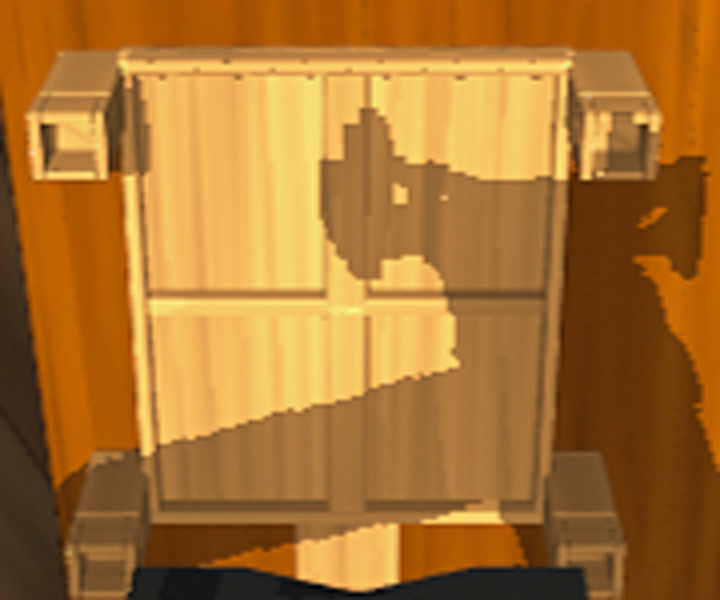

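Emit:
send_rows:
  steps:
    - [[1,0,-1.5],[0,0,-0.1]]
    - [[2,0,-3],[0,0,-0.2]]
    - [[2.02,-0.07,-4.5],[0,0,-0.255]]
    - [[2.02,-0.07,-6],[0,0,-0.255]]
    - [[2.02,-0.07,-7.5],[0,0,-0.255]]
    - [[2.02,-0.07,-8.8],[0,0,-0.255]]
    - [[2.02,-0.07,-9.7],[0,0,-0.255]]
    - [[2.02,-0.07,-9.7],[0,0,-0.255]]
    - [[2.02,-0.07,-9.7],[0,0,-0.255]]

```text
time: 11.35
tool_pos: [541.9, 270.5, 9.8]
tcp_rot: [179.9, -0.1, 80.0]
ft_force: [0.7, -0.2, 1.0]
finger_gap: 85.2
grip_force: 0.0
```

The tray model (493.4, 42.5, yaw 4.7°) matches the post tops to about 1 px. Closing on pink.

Emit:
send_rows:
  steps:
    - [[0,0,0],[0,0,0]]
    - [[0,0,0],[0,0,0]]
    - [[0,0,0],[0,0,0]]
    - [[0,0,0],[0,0,0]]
    - [[0,0,0],[0,0,0]]
    - [[0,0,0],[0,0,0]]
    - [[0,0,1],[0,0,0]]
    - [[0,0,2],[0,0,0]]
    - [[0,0,3],[0,0,0]]
    - [[0,0,3],[0,0,0]]
  fingers: 1
  squeeze: 50

```text
time: 12.6
tool_pos: [543.4, 271.3, 102.4]
tcp_rot: [179.7, -0.2, 80.0]
ft_force: [0.5, 0.2, -1.5]
finger_gap: 57.2
grip_force: 54.0
```

Emit:
send_rows:
  steps:
    - [[0,-1.5,0],[0,0,0.1]]
    - [[0,-3.2,0],[0,0,0.2]]
    - [[0,-5,0],[0,0,0.257]]
    - [[0,-6.8,0],[0,0,0.257]]
    - [[0,-8.3,0],[0,0,0.257]]
    - [[-0.02,-9.17,0],[0,0,0.257]]
    - [[-0.02,-9.17,0],[0,0,0.257]]
    - [[-0.02,-9.17,0],[0,0,0.257]]
    - [[-0.02,-9.17,0],[0,0,0.257]]

```text
time: 13.72
tool_pos: [540.1, -3.8, 98.0]
tcp_rot: [-180.0, -0.0, 94.8]
ft_force: [-0.1, 0.2, -0.9]
finger_gap: 56.6
grip_force: 54.0
```

Emit:
send_rows:
  steps:
    - [[0,0,-0.8],[0,0,0]]
    - [[0,0,-1.6],[0,0,0]]
    - [[0,0,-2.2],[0,0,0]]
    - [[0,0,-2.5],[0,0,0]]
    - [[0,0,-2.7],[0,0,0]]
    - [[0,0,-2.75],[0,0,0]]
    - [[0,0,-2.75],[0,0,0]]

```text
time: 14.6
tool_pos: [541.0, -4.8, 16.8]
tcp_rot: [179.9, 0.0, 94.7]
ft_force: [-2.2, 0.6, 2.5]
finger_gap: 57.0
grip_force: 54.4
```

Emit:
send_rows:
  steps:
    - [[0,0,0],[0,0,0]]
    - [[0,0,0],[0,0,0]]
    - [[0,0,0],[0,0,0]]
    - [[0,0,1],[0,0,0]]
    - [[0,0,2.5],[0,0,0]]
    - [[0,0.5,4.5],[0,0,0]]
    - [[-1,2,6],[0,0,0]]
    - [[-2,3.7,7],[0,0,0]]
  fingers: 0.15

```text
time: 15.6
tool_pos: [485.7, 98.1, 223.0]
tcp_rot: [179.8, -0.0, 94.6]
ft_force: [0.5, 1.5, -0.1]
finger_gap: 72.6
grip_force: 0.0
```

Emit:
send_rows:
  steps:
    - [[0,1.5,0],[0,0,0]]
    - [[0,3,0],[0,0,0]]
    - [[0,4,0],[0,0,0]]
    - [[0,4,0],[0,0,0]]
    - [[0,4,0],[0,0,0]]
  fingers: 0

```text
time: 16.23
tool_pos: [485.5, 217.0, 220.3]
tcp_rot: [-180.0, 0.0, 94.7]
ft_force: [0.0, -0.6, 0.1]
finger_gap: 85.6
grip_force: 0.0
```

```bash
python3 - <<'E'
from h import *
st=sense();print(st['tool_pos'],st['tcp_rot'])
s=soaps(z=20);save(s,'w4')
E
```

```text
[485.45219777 217.00890231 220.32657447] [-1.79985318e+02  2.80265383e-02  9.47090330e+01]
soap 0.95 [array([564.1, 349.7]), array([62.2, 82.9]), np.float64(8.1)] [0.6  0.01 0.13 0.23]
soap 0.69 [array([417.1, 363.6]), array([61.1, 29. ]), np.float64(4.7)] [0.33 0.   0.12 0.09]
soap 0.67 [array([541.7,  -4.9]), array([61.1, 95.1]), np.float64(5.1)] [0.51 0.75 0.09 0.13]
soap 0.56 [array([424.2, 269.8]), array([61.2, 85. ]), np.float64(3.9)] [0.35 0.18 0.11 0.21]
```

View pics/w4.png

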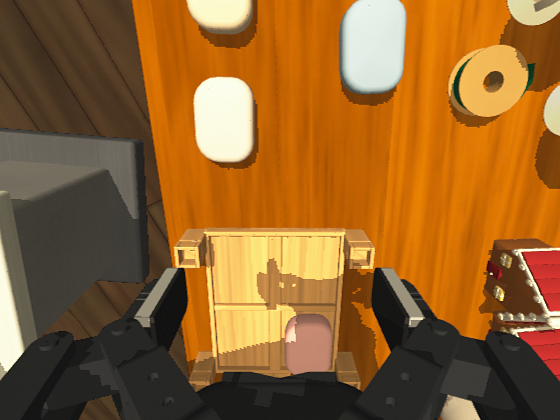

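Pink lies in its compartment (px 308,343). White next, at (424,269.5).

Emit:
send_rows:
  steps:
    - [[-1,0.9,-1],[0,0,0]]
    - [[-2.04,1.75,-2],[0,0,-0.015]]
    - [[-2.04,1.75,-3.7],[0,0,-0.015]]
    - [[-2.04,1.75,-5.2],[0,0,-0.015]]
    - [[-2.04,1.75,-6.5],[0,0,-0.015]]
    - [[-2.04,1.75,-7.05],[0,0,-0.015]]
    - [[-2.04,1.75,-7.05],[0,0,-0.015]]
    - [[-2.04,1.75,-7.05],[0,0,-0.015]]

```text
time: 17.32
tool_pos: [425.8, 270.5, 10.8]
tcp_rot: [179.9, -0.1, 93.8]
ft_force: [0.0, 0.4, 0.6]
finger_gap: 85.6
grip_force: 0.0
```

Emit:
send_rows:
  steps:
    - [[0,0,0],[0,0,0]]
    - [[0,0,0],[0,0,0]]
    - [[0,0,0],[0,0,0]]
    - [[0,0,0],[0,0,0]]
    - [[0,0,0],[0,0,0]]
    - [[0,0,0],[0,0,0]]
    - [[0,0,1],[0,0,0]]
    - [[0,0,2],[0,0,0]]
    - [[0,0,3],[0,0,0]]
    - [[0,0,3],[0,0,0]]
  fingers: 1

```text
time: 18.58
tool_pos: [426.5, 271.2, 102.2]
tcp_rot: [179.7, -0.1, 93.8]
ft_force: [0.1, -0.3, -0.7]
finger_gap: 57.1
grip_force: 54.9
```

Emit:
send_rows:
  steps:
    - [[0.1,-1.5,0],[0,0,0.015]]
    - [[0.3,-3.2,0],[0,0,0.015]]
    - [[0.5,-5,0],[0,0,0.015]]
    - [[0.7,-6.8,0],[0,0,0.015]]
    - [[0.9,-8.4,0],[0,0,0.015]]
    - [[1.02,-9.41,0],[0,0,0.015]]
    - [[1.02,-9.41,0],[0,0,0.015]]
    - [[1.02,-9.41,0],[0,0,0.015]]
    - [[1.02,-9.41,0],[0,0,0.015]]

```text
time: 19.7
tool_pos: [454.5, -11.3, 98.5]
tcp_rot: [-180.0, -0.0, 94.8]
ft_force: [0.5, -0.4, -1.7]
finger_gap: 57.1
grip_force: 54.9
```

Emit:
send_rows:
  steps:
    - [[0,0,-0.8],[0,0,0]]
    - [[0,0,-1.6],[0,0,0]]
    - [[0,0,-2.2],[0,0,0]]
    - [[0,0,-2.5],[0,0,0]]
    - [[0,0,-2.7],[0,0,0]]
    - [[0,0,-2.77],[0,0,0]]
    - [[0,0,-2.77],[0,0,0]]

```text
time: 20.58
tool_pos: [455.1, -11.9, 17.0]
tcp_rot: [-180.0, -0.0, 94.7]
ft_force: [-5.9, 1.2, 8.0]
finger_gap: 56.8
grip_force: 55.8
```

Emit:
send_rows:
  steps:
    - [[0,0,0],[0,0,0]]
    - [[0,0,0],[0,0,0]]
    - [[0,0,0],[0,0,0]]
    - [[0,0,1],[0,0,0]]
    - [[0,0,2.5],[0,0,0]]
    - [[0,0.5,4.5],[0,0,0]]
    - [[0.5,2,6],[0,0,0]]
    - [[1,3.7,7],[0,0,0]]
  fingers: 0.15

```text
time: 21.58
tool_pos: [485.8, 98.2, 228.2]
tcp_rot: [179.8, 0.0, 94.6]
ft_force: [1.1, 0.1, 0.0]
finger_gap: 72.0
grip_force: 0.0
```

Emit:
send_rows:
  steps:
    - [[0.3,1.7,0],[0,0,0]]
    - [[0.6,3.4,0],[0,0,0]]
    - [[1,5,0],[0,0,0]]
    - [[1,6,0],[0,0,0]]
    - [[1,6,0],[0,0,0]]
    - [[1,6,0],[0,0,0]]
  fingers: 0

```text
time: 22.32
tool_pos: [514.5, 277.0, 224.9]
tcp_rot: [-180.0, 0.0, 94.7]
ft_force: [0.4, -0.4, 0.6]
finger_gap: 85.4
grip_force: 0.0
```

```bash
python3 - <<'E'
from h import *
st=sense();print(st['tool_pos'],st['tcp_rot'])
s=soaps(z=20)
E
```

```text
[514.47444557 277.01909133 224.89863128] [-1.79973307e+02  3.43954168e-02  9.47036725e+01]
soap 0.91 [array([564.4, 351.4]), array([61.3, 86. ]), np.float64(6.1)] [0.54 0.15 0.12 0.21]
soap 0.8 [array([539.3,  18.5]), array([60.3, 51.2]), np.float64(4.7)] [0.46 0.83 0.08 0.07]
soap 0.7 [array([453.6,   0.6]), array([62.7, 73.3]), np.float64(4.1)] [0.35 0.83 0.08 0.1 ]
soap 0.67 [array([416. , 394.6]), array([64.6, 84.1]), np.float64(4.7)] [0.28 0.   0.13 0.23]
soap 0.6 [array([507.5,  62.5]), array([196.2, 198.2]), np.float64(3.5)] [0.33 0.64 0.28 0.3 ]
```

Emit:
send_rows:
  steps:
    - [[0.8,1.2,-1],[0,0,0.02]]
    - [[1.66,2.47,-2],[0,0,0.04]]
    - [[1.66,2.47,-3.7],[0,0,0.04]]
    - [[1.66,2.47,-5.2],[0,0,0.04]]
    - [[1.66,2.47,-6.6],[0,0,0.04]]
    - [[1.66,2.47,-7.2],[0,0,0.04]]
    - [[1.66,2.47,-7.2],[0,0,0.04]]
    - [[1.66,2.47,-7.2],[0,0,0.04]]

```text
time: 23.42
tool_pos: [566.1, 352.3, 11.8]
tcp_rot: [179.8, -0.1, 97.0]
ft_force: [0.9, 0.5, 0.4]
finger_gap: 85.3
grip_force: 0.0
```

Emit:
send_rows:
  steps:
    - [[0,0,0],[0,0,0]]
    - [[0,0,0],[0,0,0]]
    - [[0,0,0],[0,0,0]]
    - [[0,0,0],[0,0,0]]
    - [[0,0,0],[0,0,0]]
    - [[0,0,0],[0,0,0]]
    - [[0,0,1],[0,0,0]]
    - [[0,0,2],[0,0,0]]
    - [[0,0,3],[0,0,0]]
    - [[0,0,3],[0,0,0]]
  fingers: 1

```text
time: 24.68
tool_pos: [566.7, 353.0, 103.4]
tcp_rot: [179.6, -0.1, 97.0]
ft_force: [0.8, 0.6, -1.6]
finger_gap: 56.9
grip_force: 54.3
```

Emit:
send_rows:
  steps:
    - [[-0.1,-1.5,0],[0,0,-0.04]]
    - [[-0.3,-3.2,0],[0,0,-0.04]]
    - [[-0.6,-5,0],[0,0,-0.04]]
    - [[-0.9,-6.8,0],[0,0,-0.04]]
    - [[-1.08,-8,0],[0,0,-0.04]]
    - [[-1.08,-8.44,0],[0,0,-0.04]]
    - [[-1.08,-8.44,0],[0,0,-0.04]]
    - [[-1.08,-8.44,0],[0,0,-0.04]]
    - [[-1.08,-8.44,0],[0,0,-0.04]]

```text
time: 25.8
tool_pos: [532.0, 99.7, 99.0]
tcp_rot: [-180.0, -0.0, 94.8]
ft_force: [-0.8, 1.0, -0.8]
finger_gap: 56.8
grip_force: 54.3
```

Emit:
send_rows:
  steps:
    - [[0,0,-0.8],[0,0,0]]
    - [[0,0,-1.6],[0,0,0]]
    - [[0,0,-2.2],[0,0,0]]
    - [[0,0,-2.5],[0,0,0]]
    - [[0,0,-2.7],[0,0,0]]
    - [[0,0,-2.77],[0,0,0]]
    - [[0,0,-2.77],[0,0,0]]

```text
time: 26.68
tool_pos: [532.4, 98.7, 17.6]
tcp_rot: [180.0, -0.0, 94.7]
ft_force: [-7.1, 0.5, 8.8]
finger_gap: 56.6
grip_force: 55.2
```

Emit:
send_rows:
  steps:
    - [[0,0,0],[0,0,0]]
    - [[0,0,0],[0,0,0]]
    - [[0,0,0],[0,0,0]]
    - [[0,0,1],[0,0,0]]
    - [[0,0,2.5],[0,0,0]]
    - [[0,0.5,4.5],[0,0,0]]
    - [[-1,2,6],[0,0,0]]
    - [[-2,3.7,7],[0,0,0]]
  fingers: 0.15

```text
time: 27.68
tool_pos: [477.5, 201.4, 223.2]
tcp_rot: [179.8, -0.0, 94.6]
ft_force: [0.3, 0.9, -0.9]
finger_gap: 72.8
grip_force: 0.0
```

Emit:
send_rows:
  steps:
    - [[-0.3,1.7,0],[0,0,0]]
    - [[-0.6,2,0],[0,0,0]]
    - [[-0.6,2,0],[0,0,0]]
    - [[-0.6,2,0],[0,0,0]]
  fingers: 0

```text
time: 28.18
tool_pos: [459.4, 259.7, 220.2]
tcp_rot: [-180.0, 0.0, 94.6]
ft_force: [-0.7, -0.4, 0.9]
finger_gap: 85.1
grip_force: 0.0
```

```bash
python3 - <<'E'
from h import *
st=sense();print(st['tool_pos'],st['tcp_rot'])
s=soaps(z=20);save(s,'w5')
E
```

```text
[459.40726707 259.65964145 220.17353179] [-1.79968419e+02  4.44227820e-02  9.46469759e+01]
soap 0.93 [array([456.3,  10.8]), array([54.8, 61.8]), np.float64(84.2)] [0.42 0.81 0.08 0.08]
soap 0.66 [array([415.4, 387.4]), array([60. , 70.9]), np.float64(4.5)] [0.38 0.   0.12 0.2 ]
soap 0.64 [array([540.4,  11.2]), array([61. , 67.8]), np.float64(5.9)] [0.54 0.81 0.09 0.09]
soap 0.57 [array([533.8,  95.4]), array([62.9, 97.6]), np.float64(4.6)] [0.54 0.66 0.09 0.15]
```

View pics/w5.png

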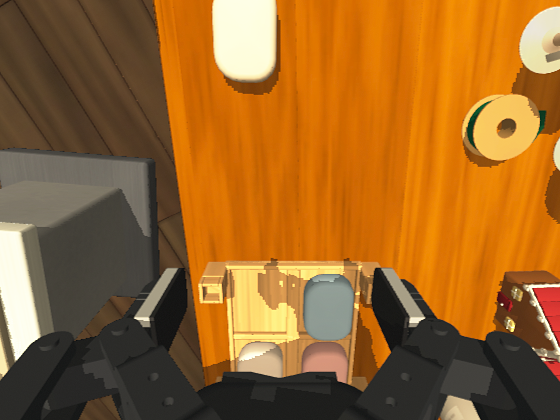

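Three soaps are in place; the cream one at (415.3,395) is last.

Emit:
send_rows:
  steps:
    - [[-0.5,1.5,-0.5],[0,0,0]]
    - [[-1,3,-1],[0,0,0]]
    - [[-1.47,4.5,-2],[0,0,-0.01]]
    - [[-1.47,4.5,-3.7],[0,0,-0.01]]
    - [[-1.47,4.5,-5.2],[0,0,-0.01]]
    - [[-1.47,4.5,-6.5],[0,0,-0.01]]
    - [[-1.47,4.5,-7.05],[0,0,-0.01]]
    - [[-1.47,4.5,-7.05],[0,0,-0.01]]
    - [[-1.47,4.5,-7.05],[0,0,-0.01]]

```text
time: 29.4
tool_pos: [416.6, 396.6, 11.1]
tcp_rot: [179.9, -0.1, 94.1]
ft_force: [0.2, -0.1, 0.3]
finger_gap: 85.4
grip_force: 0.0
```

Emit:
send_rows:
  steps:
    - [[0,0,0],[0,0,0]]
    - [[0,0,0],[0,0,0]]
    - [[0,0,0],[0,0,0]]
    - [[0,0,0],[0,0,0]]
    - [[0,0,0],[0,0,0]]
    - [[0,0,0],[0,0,0]]
    - [[0,0,1],[0,0,0]]
    - [[0,0,2],[0,0,0]]
    - [[0,0,3],[0,0,0]]
    - [[0,0,3],[0,0,0]]
  fingers: 1

```text
time: 30.65
tool_pos: [417.1, 397.5, 102.9]
tcp_rot: [179.7, -0.2, 94.1]
ft_force: [0.1, -0.5, -0.6]
finger_gap: 56.9
grip_force: 54.2
```

Emit:
send_rows:
  steps:
    - [[0.1,-1.5,0],[0,0,0.01]]
    - [[0.3,-3.3,0],[0,0,0.01]]
    - [[0.5,-5.1,0],[0,0,0.01]]
    - [[0.7,-6.9,0],[0,0,0.01]]
    - [[0.9,-8.7,0],[0,0,0.01]]
    - [[1.03,-10.14,0],[0,0,0.01]]
    - [[1.03,-10.14,0],[0,0,0.01]]
    - [[1.03,-10.14,0],[0,0,0.01]]
    - [[1.03,-10.14,0],[0,0,0.01]]

```text
time: 31.78
tool_pos: [445.6, 92.6, 98.7]
tcp_rot: [-180.0, -0.0, 94.8]
ft_force: [0.3, 0.3, -0.5]
finger_gap: 56.9
grip_force: 54.2
```

Emit:
send_rows:
  steps:
    - [[0,0,-0.8],[0,0,0]]
    - [[0,0,-1.6],[0,0,0]]
    - [[0,0,-2.2],[0,0,0]]
    - [[0,0,-2.5],[0,0,0]]
    - [[0,0,-2.7],[0,0,0]]
    - [[0,0,-2.77],[0,0,0]]
    - [[0,0,-2.77],[0,0,0]]

```text
time: 32.65
tool_pos: [446.1, 92.1, 17.4]
tcp_rot: [-180.0, -0.0, 94.7]
ft_force: [-7.5, 1.0, 11.9]
finger_gap: 56.6
grip_force: 55.8
```

Emit:
send_rows:
  steps:
    - [[0,0,0],[0,0,0]]
    - [[0,0,0],[0,0,0]]
    - [[0,0,0],[0,0,0]]
    - [[0,0,1],[0,0,0]]
    - [[0,0,2.5],[0,0,0]]
    - [[0,0,4.2],[0,0,0]]
    - [[0.5,-1,5.8],[0,0,0]]
    - [[1,-2.5,7],[0,0,0]]
    - [[1.5,-4.2,8],[0,0,0]]
    - [[2,-6,9],[0,0,0]]
  fingers: 0.15

```text
time: 33.9
tool_pos: [506.1, -89.0, 286.8]
tcp_rot: [179.9, 0.0, 94.7]
ft_force: [0.1, -0.3, -0.0]
finger_gap: 72.5
grip_force: 0.0
```

Emit:
send_rows:
  steps:
    - [[0.2,-1.5,0.5],[0,0,0]]
    - [[0.5,-3.2,1],[0,0,0]]
    - [[0.5,-3.5,1],[0,0,0]]
    - [[0.5,-3.5,1],[0,0,0]]
    - [[0.5,-3.5,1],[0,0,0]]
  fingers: 0

```text
time: 34.52
tool_pos: [520.5, -191.1, 314.9]
tcp_rot: [-180.0, -0.1, 94.8]
ft_force: [-0.3, 0.3, 0.1]
finger_gap: 85.5
grip_force: 0.0
```

```bash
python3 - <<'E'
from h import *
st=sense();print(st['tool_pos'],st['tcp_rot'])
s=soaps(z=34);save(s,'w6')
for n,z in [('upper_tray',14),('tray_handle',84)]:
    for r in finder.pinpoint(n,'wrist')[:3]:
        uv=np.array(r['at'])*[560,420];print(n,round(r['confidence'],2),uv.round(),ray(s,uv,z).round(1)[:2])
for r in finder.trace('upper_tray','wrist')[:1]: print([np.round(a,1) for a in rect(s,r['mask'],40)])
E
```

```text
[ 520.46526949 -191.14827027  314.8587324 ] [-1.79951623e+02 -5.77305411e-02  9.47615001e+01]
soap 0.83 [array([542.6, -26.4]), array([59.2, 48.6]), np.float64(4.8)] [0.51 0.   0.09 0.11]
soap 0.76 [array([458.4, -33.4]), array([59.6, 48.6]), np.float64(4.8)] [0.38 0.   0.1  0.11]
soap 0.35 [array([773.1, -74.1]), array([121.5,  77.1]), np.float64(17.5)] [0.79 0.11 0.17 0.16]
upper_tray 0.86 [276. 254.] [ 527.5 -335.5]
tray_handle 0.72 [275. 280.] [ 527.3 -338.5]
[array([ 524.8, -323.9]), array([207.5, 227.1]), np.float64(1.3)]
```

View pics/w6.png

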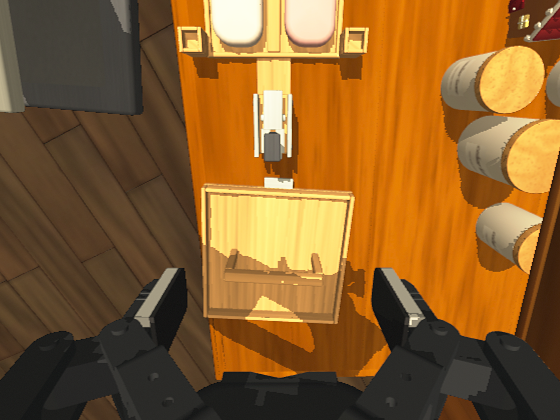

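The upper tray rim corners are at px (204,186), (354,193), (337,323) and (208,317), and the handle bar runs from about (225,274) to (321,279). Measuring.

```bash
python3 - <<'E'
from h import *
s=snapshot('wrist')
p=[ray(s,u,40)[:2] for u in [(204,186),(354,193),(337,323),(208,317)]]
print(np.round(p,1).tolist(),np.mean(p,0))
for a,b in [(0,1),(3,2),(3,0),(2,1)]:
    d=p[b]-p[a];print(np.hypot(*d),np.degrees(np.arctan2(d[1],d[0])))
a,b=ray(s,(225,274),91),ray(s,(321,279),91);print(a,b,(a+b)/2)
cv2.imwrite('pics/c3.png',cv2.resize(s['img'][175:330,195:365,::-1],None,fx=4,fy=3.8,interpolation=cv2.INTER_CUBIC))
E
```

```text
[[422.9, -231.3], [624.5, -224.3], [631.1, -434.9], [431.1, -440.3]] [ 527.36804165 -332.71306986]
201.70495842210784 1.9927392282492475
200.04988459157593 1.5512498108092017
209.174945620488 92.25191069298559
210.71547608008717 91.79836763871597
[ 462.03277616 -332.05060502   91.        ] [ 586.40479393 -329.11239453   91.        ] [ 524.21878504 -330.58149978   91.        ]
```

View pics/c3.png

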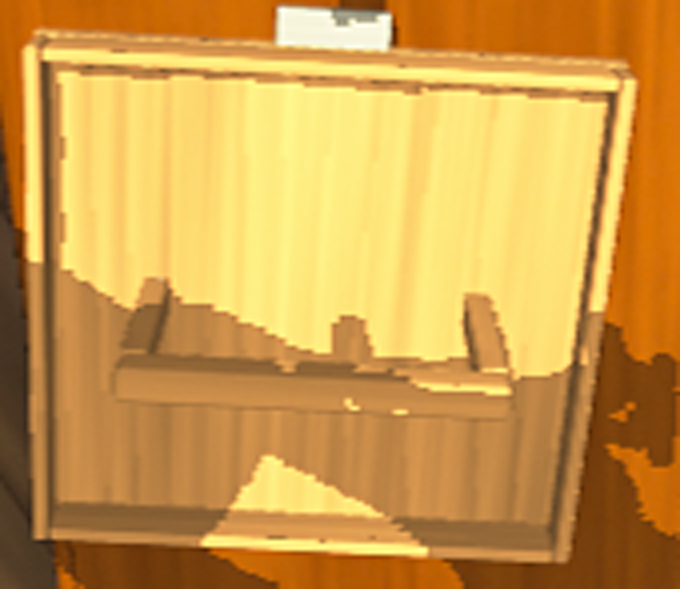

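Emit:
send_rows:
  steps:
    - [[0,-0.5,0],[0,0,-0.18]]
    - [[0,-1,0],[0,0,-0.36]]
    - [[0,-1.5,0],[0,0,-0.54]]
    - [[0,-2.2,0],[0,0,-0.72]]
    - [[0.1,-3,0],[0,0,-0.9]]
    - [[0.1,-3.8,-0.5],[0,0,-1.08]]
    - [[0.18,-4.73,-1],[0,0,-1.26]]
    - [[0.18,-4.73,-1.5],[0,0,-1.44]]
    - [[0.18,-4.73,-2],[0,0,-1.61]]
    - [[0.18,-4.73,-2],[0,0,-1.618]]

```text
time: 36.08
tool_pos: [525.5, -333.7, 253.8]
tcp_rot: [-179.9, 0.1, 2.0]
ft_force: [0.3, -0.2, -0.1]
finger_gap: 85.1
grip_force: 0.0
```

Emit:
send_rows:
  steps:
    - [[0,0,0],[0,0,0]]
    - [[0,0,0],[0,0,0]]
    - [[0,0,0],[0,0,0]]

```text
time: 36.45
tool_pos: [526.4, -334.5, 256.3]
tcp_rot: [180.0, -0.1, 2.1]
ft_force: [-0.4, -0.2, 0.4]
finger_gap: 85.5
grip_force: 0.0
```

```bash
python3 - <<'E'
from h import *
st=sense();print(st['tool_pos'],st['tcp_rot'],st['joint_pos'])
s=snapshot('wrist');save(s,'w7')
for n,z in [('upper_tray',14),('tray_handle',84)]:
    for r in finder.pinpoint(n,'wrist')[:3]:
        uv=np.array(r['at'])*[560,420];print(n,round(r['confidence'],2),uv.round(),ray(s,uv,z).round(1)[:2])
E
```

```text
[ 526.38780639 -334.52426075  256.34237589] [ 1.79955598e+02 -5.37872991e-02  2.06676773e+00] [-3.71449163e+01  1.05448812e+01  7.92713245e+01 -3.99622835e-04
  9.01140488e+01  5.07883358e+01]
upper_tray 0.62 [279. 170.] [ 524.4 -335.4]
tray_handle 0.68 [278. 188.] [ 520.6 -334.5]
```

View pics/w7.png

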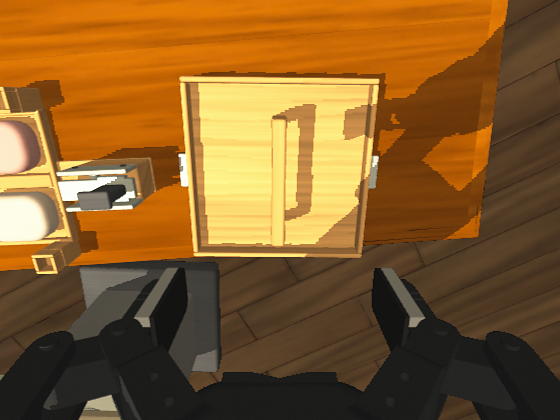

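```bash
python3 - <<'E'
from h import *
s=snapshot('wrist')
p=np.array([ray(s,u,40)[:2] for u in [(180,78.5),(379,77),(361,257),(196,257)]]);print(p.round(1).tolist(),p.mean(0))
g=s['img'][:,:,:].astype(int)
for row in (130,180,235):
    print(row, g[row,262:296,:].sum(1).tolist())
for u in [(279.3,116),(278.8,246)]: print(ray(s,u,91))
E
```

```text
[[622.1, -228.9], [630.8, -434.5], [423.8, -439.8], [416.6, -236.0]] [ 523.3358408  -334.80465211]
130 [608, 607, 609, 607, 608, 605, 606, 609, 609, 577, 546, 601, 607, 611, 606, 606, 610, 616, 620, 618, 614, 605, 567, 478, 463, 580, 609, 606, 605, 605, 604, 606, 606, 606]
180 [628, 628, 627, 628, 628, 628, 628, 628, 632, 588, 522, 589, 598, 601, 604, 608, 609, 611, 610, 613, 610, 584, 496, 489, 597, 626, 622, 620, 620, 620, 620, 620, 620, 626]
235 [575, 577, 579, 580, 580, 580, 582, 586, 574, 550, 561, 591, 600, 604, 606, 609, 607, 608, 609, 611, 591, 509, 376, 463, 582, 575, 573, 572, 573, 575, 577, 575, 575, 577]
[ 590.96428161 -332.76201733   91.        ]
[ 459.57319841 -336.92866727   91.        ]
```

Emit:
send_rows:
  steps:
    - [[-0.06,0,-1.5],[0,0,0]]
    - [[-0.06,0,-3],[0,0,0]]
    - [[-0.06,0,-4.5],[0,0,0]]
    - [[-0.06,0,-5.7],[0,0,0]]
    - [[-0.06,0,-6.35],[0,0,0]]
    - [[-0.06,0,-6.35],[0,0,0]]
    - [[-0.06,0,-6.35],[0,0,0]]
    - [[-0.06,0,-6.35],[0,0,0]]

```text
time: 37.65
tool_pos: [525.5, -335.3, 67.2]
tcp_rot: [179.9, -0.2, 2.0]
ft_force: [0.8, 0.4, -0.1]
finger_gap: 85.7
grip_force: 0.0
```

Emit:
send_rows:
  steps:
    - [[0,0,0],[0,0,0]]
    - [[0,0,0],[0,0,0]]
    - [[0,0,0],[0,0,0]]
    - [[0,0,0],[0,0,0]]
    - [[0,0,0],[0,0,0]]
    - [[0,0,0],[0,0,0]]
    - [[0,0,0],[0,0,0]]
    - [[0,0,0],[0,0,0]]
    - [[0,0,0],[0,0,0]]
  fingers: 1
  squeeze: 100

```text
time: 38.78
tool_pos: [524.4, -334.6, 65.3]
tcp_rot: [180.0, -0.0, 2.0]
ft_force: [-1.2, 0.7, 4.2]
finger_gap: 12.1
grip_force: 98.3
```

Emit:
send_rows:
  steps:
    - [[0,0,0.4],[0,0,0]]
    - [[0,0,1],[0,0,0]]
    - [[0,0,2],[0,0,0]]
    - [[0,0,3],[0,0,0]]
    - [[0,0,4],[0,0,0]]
    - [[0,0,4.3],[0,0,0]]
    - [[0,0,4.3],[0,0,0]]
    - [[0,0,4.3],[0,0,0]]

```text
time: 39.78
tool_pos: [523.5, -333.8, 192.2]
tcp_rot: [-179.9, 0.1, 2.0]
ft_force: [0.2, -0.0, -3.5]
finger_gap: 12.2
grip_force: 97.8
```

```bash
python3 - <<'E'
from h import *
st=sense();print(st['tool_pos'],st['tcp_rot'],st['wrist_torque'])
s=snapshot('wrist');save(s,'w8');zr=st['tool_pos'][2]-66+40
print(s['pose'].round(1).tolist())
for r in finder.trace('upper_tray','wrist')[:1]: print([np.round(a,1) for a in rect(s,r['mask'],zr)])
E
```

```text
[ 523.53249015 -333.80966272  192.16622391] [-1.79897632e+02  1.23436494e-01  1.99422707e+00] [ 0.05497744  0.02920822 -0.0205405 ]
[[0.0, 0.9, 0.3, 604.7], [-1.0, 0.0, 0.0, -331.6], [-0.0, -0.3, 0.9, 335.1], [0.0, 0.0, 0.0, 1.0]]
[array([ 526.8, -334.3]), array([200.5, 211.2]), np.float64(2.0)]
```

View pics/w8.png

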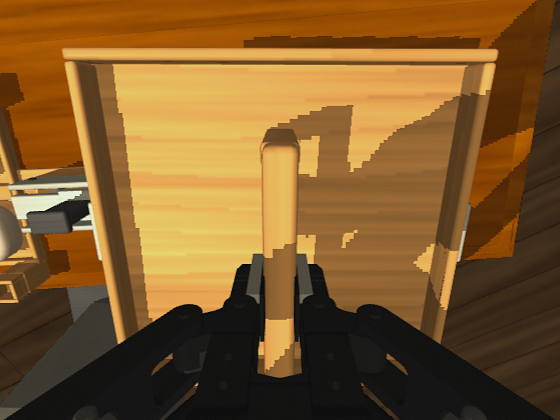

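```bash
python3 - <<'E'
from h import *
st=sense();t=st['tool_pos'];s=snapshot('wrist');o=t[2]-51.3
print(t)
g=s['img'].astype(int).sum(2)
print(g[40:70,200].tolist()); print(g[40:70,400].tolist()); print(g[120:150,280].tolist())
for u,z in [((64,48.5),26),((496,49),26),((280,48.5),26),((280,128),77-14),((280,145),77)]: print(u,ray(s,u,o+z).round(1)-[*t[:2],0])
E
```

```text
[ 523.52651798 -333.81517189  192.13033742]
[257, 251, 255, 253, 249, 251, 243, 251, 408, 455, 485, 501, 502, 504, 505, 513, 508, 483, 452, 418, 290, 192, 193, 212, 391, 535, 516, 506, 493, 487]
[150, 150, 153, 150, 149, 146, 145, 134, 219, 446, 457, 473, 484, 482, 481, 481, 485, 474, 458, 441, 410, 278, 212, 199, 225, 447, 500, 485, 475, 455]
[493, 501, 499, 282, 294, 298, 300, 300, 273, 198, 205, 207, 206, 202, 202, 209, 207, 207, 209, 206, 205, 207, 226, 224, 231, 274, 338, 403, 457, 472]
(64, 48.5) [ 99.17348202 104.81517189 166.8       ]
(496, 49) [105.97348202 -98.98482811 166.8       ]
(280, 48.5) [102.67348202   2.81517189 166.8       ]
(280, 128) [ 69.37348202   1.71517189 203.8       ]
(280, 145) [ 64.67348202   1.51517189 217.8       ]
```

The tray is held level, and its origin is about 0.8 mm in -x of the TCP. Carrying it over the lower tray.

Emit:
send_rows:
  steps:
    - [[0,0,0.4],[0,0,0]]
    - [[0,-0.1,0.8],[0,0,0]]
    - [[0,0.5,0.8],[0,0,0.01]]
    - [[-0.1,1.4,0.8],[0,0,0.02]]
    - [[-0.2,2.5,0.8],[0,0,0.03]]
    - [[-0.3,3.7,0.8],[0,0,0.047]]
    - [[-0.4,4.9,0.8],[0,0,0.047]]
    - [[-0.5,6.1,0.8],[0,0,0.047]]
    - [[-0.6,7.3,0.8],[0,0,0.047]]
    - [[-0.7,8.4,0.8],[0,0,0.047]]

```text
time: 41.18
tool_pos: [503.0, -80.5, 218.5]
tcp_rot: [-180.0, -0.0, 4.7]
ft_force: [-0.5, -0.3, -4.3]
finger_gap: 12.4
grip_force: 97.9
```

Emit:
send_rows:
  steps:
    - [[-0.1,1.2,0],[0,0,0]]
    - [[-0.15,2.2,0],[0,0,0]]
    - [[-0.2,3,0],[0,0,0]]
    - [[-0.25,3.7,0],[0,0,0]]
    - [[-0.28,4.1,0],[0,0,0]]
    - [[-0.28,4.15,0],[0,0,0]]
    - [[-0.28,4.15,0],[0,0,0]]
    - [[-0.28,4.15,0],[0,0,0]]
    - [[-0.28,4.15,0],[0,0,0]]

```text
time: 42.3
tool_pos: [494.9, 41.6, 218.0]
tcp_rot: [180.0, 0.0, 4.6]
ft_force: [-0.9, -0.2, -4.0]
finger_gap: 12.3
grip_force: 97.9
```

Emit:
send_rows:
  steps:
    - [[-0.02,0.03,-0.8],[0,0,0]]
    - [[-0.02,0.03,-1.6],[0,0,0]]
    - [[-0.02,0.03,-2.2],[0,0,0]]
    - [[-0.02,0.03,-2.7],[0,0,0]]
    - [[-0.02,0.03,-2.9],[0,0,0]]
    - [[-0.02,0.03,-2.9],[0,0,0]]
    - [[-0.02,0.03,-2.9],[0,0,0]]
    - [[-0.02,0.03,-2.9],[0,0,0]]

```text
time: 43.3
tool_pos: [494.9, 43.0, 131.8]
tcp_rot: [180.0, -0.1, 4.7]
ft_force: [-0.7, 0.5, -4.0]
finger_gap: 11.9
grip_force: 97.9
```

```bash
python3 - <<'E'
from h import *
st=sense();print(st['tool_pos'],st['tcp_rot'])
a=snapshot('side');b=snapshot('scene')
ca=cv2.resize(a['img'][150:270,180:310],None,fx=3,fy=3,interpolation=cv2.INTER_CUBIC)
cb=cv2.resize(b['img'][170:290,235:365],None,fx=3,fy=3,interpolation=cv2.INTER_CUBIC)
cv2.imwrite('pics/c4.png',np.hstack([ca,cb])[:,:,::-1])
for s in(a,b):
  t=np.radians(4.7)
  w=lambda x,y,z:[493.4+np.cos(t)*x-np.sin(t)*y,42.5+np.sin(t)*x+np.cos(t)*y,z]
  for x,y in [(-94,-92),(94,-92),(-94,92),(94,92)]: print(proj(s,w(x,y,52)).round(1),proj(s,w(x,y,st['tool_pos'][2]-65.3)).round(1))
E
```

```text
[494.87706837  43.00629026 131.83426011] [ 1.79993593e+02 -8.07873874e-02  4.68985733e+00]
[222.1 248.3] [221.6 244.6]
[282.9 228.5] [282.8 224.8]
[201.9 209.4] [201.4 205.8]
[258.6 192.6] [258.4 189.1]
[348.4 225.7] [348.8 222.3]
[288.7 204.3] [288.7 200.9]
[321.7 273.2] [322.  269.9]
[258.8 248.2] [258.5 244.9]
```

View pics/c4.png

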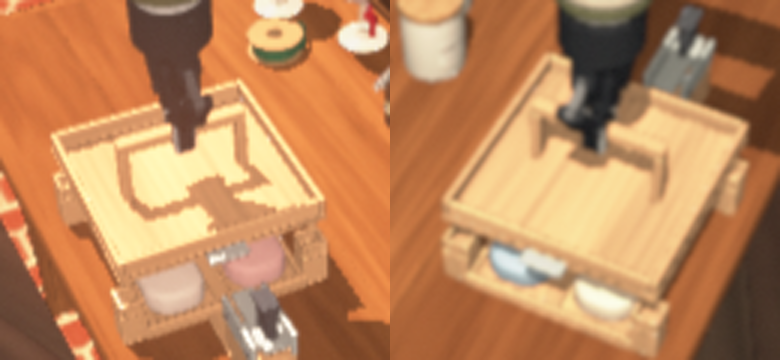

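The tray sits squarely above the four posts and all soaps lie flat underneath. That was my 15th picture, one over the limit of 14, so I'll view no more and go by numbers. Lowering.

Emit:
send_rows:
  steps:
    - [[-0.02,0,-0.2],[0,0,0]]
    - [[-0.02,0,-0.4],[0,0,0]]
    - [[-0.02,0,-0.55],[0,0,0]]
    - [[-0.02,0,-0.65],[0,0,0]]
    - [[-0.02,0,-0.7],[0,0,0]]
    - [[-0.02,0,-0.7],[0,0,0]]
    - [[-0.02,0,-0.7],[0,0,0]]

```text
time: 44.28
tool_pos: [493.9, 43.0, 110.2]
tcp_rot: [180.0, -0.0, 4.7]
ft_force: [-0.1, -0.8, -3.9]
finger_gap: 12.0
grip_force: 97.9
```

No contact with the lugs 7 mm into the sockets. On down.

Emit:
send_rows:
  steps:
    - [[0,0,-0.08],[0,0,0]]
    - [[0,0,-0.15],[0,0,0]]
    - [[0,0,-0.2],[0,0,0]]
    - [[0,0,-0.24],[0,0,0]]
    - [[0,0,-0.24],[0,0,0]]
    - [[0,0,-0.24],[0,0,0]]

```text
time: 45.02
tool_pos: [493.6, 43.0, 103.2]
tcp_rot: [180.0, 0.0, 4.7]
ft_force: [-5.6, -0.0, 4.2]
finger_gap: 12.1
grip_force: 98.9
```

Emit:
send_rows:
  steps:
    - [[0,0,0],[0,0,0]]
    - [[0,0,0],[0,0,0]]
    - [[0,0,0],[0,0,0]]
    - [[0,0,0],[0,0,0]]
    - [[0,0,0.5],[0,0,0]]
    - [[0,0,1.5],[0,0,0]]
    - [[0,0,3],[0,0,0]]
    - [[0,0,4.5],[0,0,0]]
    - [[0,0,5],[0,0,0]]
    - [[0,0,5],[0,0,0]]
  fingers: 0

```text
time: 46.28
tool_pos: [494.4, 43.0, 254.4]
tcp_rot: [180.0, -0.2, 4.7]
ft_force: [-0.4, -0.2, -1.0]
finger_gap: 85.3
grip_force: 0.0
```

Emit:
send_rows:
  steps:
    - [[0,-0.5,0],[0,0,0.18]]
    - [[0.1,-1.2,0],[0,0,0.36]]
    - [[0.2,-2,0],[0,0,0.54]]
    - [[0.25,-2.8,0],[0,0,0.72]]
    - [[0.3,-3.6,0],[0,0,0.9]]
    - [[0.35,-4.4,0],[0,0,1.08]]
    - [[0.4,-5.2,0],[0,0,1.26]]
    - [[0.5,-5.8,0],[0,0,1.44]]
    - [[0.5,-6,0],[0,0,1.57]]
    - [[0.5,-6,0],[0,0,1.57]]

```text
time: 47.52
tool_pos: [507.7, -137.1, 250.6]
tcp_rot: [-179.8, -0.1, 94.5]
ft_force: [0.1, -0.1, 0.6]
finger_gap: 85.3
grip_force: 0.0
```

```bash
python3 - <<'E'
from h import *
st=sense();t=st['tool_pos'];print(t,st['tcp_rot'])
for c in ('wrist','side','scene'):
    s=snapshot(c)
    for n,z in [('upper_tray',52),('tray_handle',122),('grip_mid',89)]:
        for r in finder.pinpoint(n,c)[:1]:
            uv=np.array(r['at'])*[560,420];print(c,n,round(r['confidence'],2),uv.round(),ray(s,uv,z).round(1)[:2])
    for r in finder.trace('upper_tray',c)[:1]: print([np.round(a,1) for a in rect(s,r['mask'],78)])
    if c=='wrist':
        for r in finder.trace('grip_mid',c)[:1]: print('grip',[np.round(a,1) for a in rect(s,r['mask'],111)])
E
```

```text
[ 507.69245706 -137.07444838  250.56971863] [-1.79812449e+02 -8.83307857e-02  9.45387656e+01]
wrist grip_mid 0.6 [281. 208.] [ 510.6 -160.5]
[array([498.7, -25.6]), array([207.8,  96. ]), np.float64(4.5)]
grip [array([ 509.6, -157.4]), array([19.4, 38.5]), np.float64(4.6)]
side upper_tray 0.87 [239. 218.] [488.2  47.9]
side tray_handle 0.65 [241. 200.] [498.4  43.4]
side grip_mid 0.54 [270. 258.] [ 510.9 -171.5]
[array([492. ,  22.4]), array([215.8, 246.4]), np.float64(4.4)]
scene upper_tray 0.89 [302. 235.] [502.4  42.4]
scene tray_handle 0.93 [306. 217.] [496.6  32.4]
scene grip_mid 0.4 [334. 183.] [ 505.6 -153.2]
[array([491.5,  54.6]), array([217.7, 241.6]), np.float64(4.5)]
```

Emit:
send_rows:
  steps:
    - [[0.08,-0.83,-1.5],[0,0,0]]
    - [[0.08,-0.83,-3],[0,0,0]]
    - [[0.08,-0.83,-4.5],[0,0,0]]
    - [[0.08,-0.83,-5.3],[0,0,0]]
    - [[0.08,-0.83,-5.68],[0,0,0]]
    - [[0.08,-0.83,-5.68],[0,0,0]]
    - [[0.08,-0.83,-5.68],[0,0,0]]

```text
time: 49.2
tool_pos: [512.2, -162.4, 84.0]
tcp_rot: [179.9, 0.1, 94.6]
ft_force: [0.2, -0.6, -0.2]
finger_gap: 85.2
grip_force: 0.0
```

Emit:
send_rows:
  steps:
    - [[0,0,0],[0,0,0]]
    - [[0,0,0],[0,0,0]]
    - [[0,0,0],[0,0,0]]
    - [[0,0,0],[0,0,0]]
    - [[0,0,0],[0,0,0]]
    - [[0,0,0],[0,0,0]]
    - [[0,0,0],[0,0,0]]
    - [[0,0,0],[0,0,0]]
    - [[0,0,0],[0,0,0]]
    - [[0,0,0],[0,0,0]]
  fingers: 1
  squeeze: 40

```text
time: 50.45
tool_pos: [510.4, -162.0, 82.7]
tcp_rot: [-179.9, -0.0, 94.6]
ft_force: [-6.1, 0.1, 6.5]
finger_gap: 16.9
grip_force: 38.9
```

Emit:
send_rows:
  steps:
    - [[0,0,0.2],[0,0,0]]
    - [[0,0,0.45],[0,0,0]]
    - [[0,0,0.45],[0,0,0]]
    - [[-0.03,0.3,0.45],[0,0,0]]
    - [[-0.05,0.6,0.45],[0,0,0]]
    - [[-0.07,0.9,0.45],[0,0,0]]
    - [[-0.1,1.2,0.45],[0,0,0]]
    - [[-0.11,1.36,0.45],[0,0,0]]
    - [[-0.11,1.36,0.45],[0,0,0]]
    - [[-0.11,1.36,0.45],[0,0,0]]

```text
time: 51.7
tool_pos: [507.3, -121.7, 95.9]
tcp_rot: [-179.9, 0.1, 94.6]
ft_force: [-5.9, -6.7, -3.0]
finger_gap: 17.3
grip_force: 39.2
```

Emit:
send_rows:
  steps:
    - [[0,0,-0.2],[0,0,0]]
    - [[0,0,-0.44],[0,0,0]]
    - [[0,0,-0.44],[0,0,0]]
    - [[0,0,-0.44],[0,0,0]]

```text
time: 52.2
tool_pos: [507.4, -121.8, 82.9]
tcp_rot: [-179.9, 0.1, 94.6]
ft_force: [-7.3, -5.6, -0.6]
finger_gap: 17.0
grip_force: 39.5
```

Emit:
send_rows:
  steps:
    - [[0,0,0],[0,0,0]]
    - [[0,0,0],[0,0,0]]
    - [[0,0,0],[0,0,0]]
    - [[0,0,0],[0,0,0]]
    - [[0,0,0.5],[0,0,0]]
    - [[0,0,1.5],[0,0,0]]
    - [[0,0,3],[0,0,0]]
    - [[0,-0.5,4.5],[0,0,0]]
    - [[0,-0.5,5.5],[0,0,0]]
    - [[0,-0.5,5.5],[0,0,0]]
  fingers: 0

```text
time: 53.45
tool_pos: [509.6, -136.9, 252.4]
tcp_rot: [179.6, 0.2, 94.6]
ft_force: [-0.3, -0.2, -0.1]
finger_gap: 85.6
grip_force: 0.0
```

```bash
python3 - <<'E'
from h import *
st=sense();t=st['tool_pos'];print(t,st['ft_force'])
s=snapshot('wrist')
for r in finder.pinpoint('grip_mid','wrist')[:2]: print(r['confidence'],ray(s,np.array(r['at'])*[560,420],89).round(1))
for r in finder.trace('grip_mid','wrist')[:1]: print('grip',[np.round(a,1) for a in rect(s,r['mask'],111)])
for r in finder.trace('upper_tray','wrist')[:1]: print('tray',[np.round(a,1) for a in rect(s,r['mask'],78)])
# cap top edge from image: dark pixels (compare with home model)
m=(s['img'].sum(2)<260)[:,:]; 
print([proj(s,[493.4+165*np.sin(.082)+dx,42.5-165*np.cos(.082)+dy,111]).round() for dx,dy in[(-9,15),(9,15),(9,-15),(-9,-15)]])
ys,xs=np.where(m[130:260,255:310]);print(xs.min()+255,xs.max()+255,ys.min()+130,ys.max()+130)
h=s['img'][130:240:4,281].sum(1);print(h.tolist())
E
```

```text
[ 509.58336323 -136.91429712  252.41700286] [-0.34472906 -0.22741263 -0.13671884]
0.98 [ 505.4 -119.1   89. ]
grip [array([ 506.3, -119.3]), array([17.3, 32.9]), np.float64(4.5)]
tray [array([499.2, -25.4]), array([207.4,  94.6]), np.float64(4.7)]
[array([268., 157.]), array([288., 159.]), array([285., 191.]), array([266., 190.])]
255 309 130 259
[717, 715, 716, 715, 713, 730, 298, 354, 337, 333, 331, 333, 329, 328, 323, 439, 426, 421, 617, 616, 154, 186, 268, 269, 271, 271, 271, 269]
```

```bash
python3 -c "
from h import *
print(order.hand_in())"
```

```text
the job is handed in; nothing more can be done
None
```

I packed and locked the carrier, then handed it in; the hand-in returned no verdict. All four soaps are in their compartments, the upper tray is seated, and the catch is home. I took the grip as dropped from the lowering move and a camera fit rather than a direct height reading. I viewed 15 pictures, one over the limit of 14.

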